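# Put the rolling mill into slow forward

## Task

Change gear on the stopped rolling mill: push its ball-ended gear lever through the H-gate on top of the gearbox, out of the left-hand leg where it now stands, across through neutral, and fully home into the far right-hand slot (slow forward; left, right and far as seen standing at the front of the mill, where the robot is). Push it with closed fingertips or the outside of the fingers only, gently, never gripping it, and leave it standing there in gear with your hand clear. The things lying on and around the mill stay where they are.

Things in the scene. Friction and masses are not known exactly. Their poses are not given: they have to be found in the camera images.
- lever: gear lever: a 36 mm black plastic ball on a 10 mm steel rod that stands up out of the H-gate. Origin at the ball's centre, 135 mm up the rod from the pivot; z points up along the rod. Upright, the ball's centre is 234 mm above the bench, 86 mm above the gate plate; at the end of a leg about 223 mm above the bench. The rod can be touched anywhere between plate and ball
- lever_pivot (a point): the lever's ball pivot, inside the gearbox 49 mm straight below gate_centre, axes the same as gate_centre. With s = gear_shift and c = gear_select, the ball's centre lies at x = 135 sin(s) cos(c), y = 135 sin(c), z = 135 cos(s) cos(c) mm from it
- gate_centre (a point): centre of the gate, on top of its 78 x 82 mm steel plate, 148 mm above the bench. Axes: x to the far side (towards the motor), y left, z up. The slot is an H: two legs along x, 48 mm long, 14 mm wide, the left one at y = +13 mm, the right one at y = -13 mm, joined at x = 0 by a cross slot (neutral) 15 mm wide with rounded corners
- mill: the fixed rolling mill, origin on the bench straight below gate_centre, same axes. Gearbox under the gate: 200 mm along x, 160 mm along y, flat top at 120 mm. Roll stand to the right: from y = -165 to -375 mm, x = -115 to 75 mm, 290 mm high, its T-handle up to 325 mm. Motor behind: x = 100 to 300 mm, y = -60 to 60 mm, up to 160 mm high
- gear_shift (a joint): fore-and-aft swing of the lever, rad: 0 neutral (upright), +0.34 fully home at the far end of a leg, -0.34 at the near end; the ball moves about 45 mm each way. A spring detent holds it in neutral and at both ends: 4 to 6 N at the ball push it out, and it snaps home once pushed to about 0.22 (back to neutral below 0.12); between these it stays where left. It starts anywhere from -0.34 to 0.34
- gear_select (a joint): sideways swing of the lever, rad: +0.28 against the left side of the left leg (the start), -0.28 against the right side of the right leg; the ball moves about 37 mm each way. It can cross only with gear_shift within about 0.05 of 0. No spring: it stays where it is left and takes about 2 N at the ball
- grease_tin: loose brass tin, 38 mm across, 26 mm high, on the near left corner of the gearbox top; origin at the centre of its underside. Bystander, leave it
- strip: loose brass strip, 110 x 26 x 4 mm, lying on the mill's feed table in front of the rolls; origin at the centre of its underside. Bystander, leave it
- hammer: loose hammer with a wooden handle, 220 mm long, lying on the bench left of the gearbox, under 45 mm high; origin under its middle. Bystander
- driver: loose screwdriver, 170 mm long, lying on the bench behind the roll stand, under 35 mm high; origin under its middle. Bystander
- jar: loose amber glass jar, 56 mm across, 75 mm high, on the bench left of the motor; origin at the centre of its underside. Bystander
- mug: loose white mug, 80 mm across, 85 mm high, on the bench at the left. Bystander
- mandrel: loose wooden ring cone, 44 mm across the foot, 115 mm high, standing on the bench at the left. Bystander

How it is judged:
At the end, for the whole second after the job is handed in: The lever stands at rest in the far right-hand slot, fully home: gear_shift above 0.29 rad (stop at 0.34) and gear_select below -0.20 rad (right leg); every loose thing within 20 mm of where it started (value of joint gear_shift above 0.29 rad and value of joint gear_select below -0.2 rad and velocity of joint gear_shift between -0.05 and 0.05 rad/s and distance of each of grease_tin, strip, hammer, driver, jar, mug, mandrel from where it was at the start of the episode below 0.02 m); the robot touches nothing.
It fails at once if the lever is gripped or forced (more than 35 N between fingers and lever) (contact force between the fingers and lever above 35 N).
It fails at once if a loose thing on or around the mill is moved more than 20 mm, lifted or knocked over (distance of any of grease_tin, strip, hammer, driver, jar, mug, mandrel from where it was at the start of the episode above 0.02 m or angle between any of jar, mug, mandrel, grease_tin's own z axis and vertical above 0.5 rad).
It also fails if it takes over 64 s, if anything falls off the work surface, if the arm or the gripper's body presses on something with over 40 N, if the wrist force passes 120 N, or if a joint passes its speed limit or range.

## Robot

A 6-joint arm with a two-finger parallel gripper is mounted at the origin on the work surface. World frame = base frame: x ahead of the robot, y to its left, z up, the work surface at z = 0. Lengths are in m, angles in rad, forces in N, time in s.
With the tool pointing down it reaches from about 0.325 to 0.775 m from the base axis. Payload 5.5 kg.
Tool frame: the origin (TCP) lies on the front face of the gripper's body, between the roots of the fingers; the fingertips stand tip_extent ahead of it and the grasp point (between the pads) lies 54 mm ahead of it (tip_extent is the distance from the TCP to the fingertips, in m); z points along the fingers, y is the line along which they close (so a half turn about z gives the same grasp; the last joint's range is limited). The gripper opens to 85 mm and grips with 20 to 120 N. Pads are 22 mm wide; open, the fingers measure 114 mm over their backs; the gripper's body (76 mm by 85 mm) begins 54 mm behind the grasp point. The pads swing forward as they close: fully open they stand 13 mm farther back than shut.
Start: joints at [1.268, 0.091, 1.231, -0, 1.82, -0.057], TCP at [0.146, 0.582, 0.304] pointing down, gripper open.
Joint ranges: [-2.87, 2.87], [-0.86, 2.18], [0.17, 2.46], [-1.51, 4.65], [0.06, 2.69], [-2.65, 2.65]. Speed limits (rad/s): [2.57, 2.57, 3.01, 3.14, 3.14, 3.14].

## Interface

Orientations are given as [roll, pitch, yaw] about the fixed x, y, z axes, in that order (R = Rz(yaw) Ry(pitch) Rx(roll)).
In Python, from rig import * gives the robot as it stands.
- The arm moves only by the shell command python3 -m inch 'ROWS'. ROWS is JSON, a list of rows, each a list of 7 numbers: the shift along the tool's x, y, z in m, then the turn, a rotation vector about the tool's x, y, z in degrees, then the finger opening in m, from 0 to 0.0854. A call has 1 to 20 rows; each row shifts and turns the commanded pose from where the row before left it, along the tool's axes as they then stand; what a row does not reach is not made up. A row lasts 1/12 s, in which the tool goes at most 41.7 mm and 7.16 degrees, less where a joint would pass 70% of its speed; a pose out of reach is approached as far as the arm can. A call is refused whole if a number of a shift passes 0.0417 or a number of a turn 7.16, either way. A call with a gripper value outside its range is refused whole. The fingers move at their own pace and stop on an object; the grip force is fixed at half the most. Time passes only in rows, so rows that do not move let the fingers close. It gives the time, the measured TCP pose, the force, the opening and the grip force at its end, in the units of the state.
- sense(): the state, without advancing time (a new reading comes with each control period).
- snapshot(name): name is "scene" or "top" or "wrist"; returns a dict with "frame" (480x640x3 uint8, red, green, blue), "fx", "fy", "cx", "cy" (pixels), "cam_to_world" (4x4, takes a point from camera to world coordinates). Camera axes: x right, y up, looking along -z (the intrinsics and any distortion apply to the point x, -y, -z); pixel columns grow to the right and rows downward; lengths in m; the calibration is good to about 2 mm. The wrist camera is an equidistant fisheye: a pixel r from the principal point sees the ray r / f radians off the axis. A picture is of the moment at which its call begins. There is no depth.
- hand_in(): hands the job in; it is judged then, once.
The state is a dict: "clock": time; "joint_pos": joint angles; "qvel": joint speeds; "joint_torque": joint torques, N m; "eef_pos": TCP position; "ee_rot": TCP orientation; "wrist_force": force on the tool from outside, world axes, zero at the start; "ft_torque": the same for the moment, N m; "gripper_width": finger opening in m; "grasp_force": force on a finger pad.
Only numpy, scipy, OpenCV 4.12 (cv2) and the standard library are available. Lean on these libraries where they do the work, as an engineer would, in place of code of your own. Each camera call takes 0.05 s, during which the arm holds its last target. There are 200 camera calls.

## Working session

There is one attempt and no reset: what is moved stays moved. The work goes in short steps, Python scripts to look and compute and a shell command to move; the robot and the scene stay as the last step left them, time stands still between calls to the robot, and variables do not carry over. Pictures are saved under pics/ and viewed, at most 10 in all, crops included, and the job is handed in when it is done.

```bash
mkdir -p pics
python3 - <<'E'
from rig import *
import cv2,json,numpy as np
s=sense();print({k:np.round(v,3).tolist() for k,v in s.items()})
for n in("scene","top"):
    p=snapshot(n);cv2.imwrite(f"pics/{n}0.png",p["frame"][:,:,::-1])
    print(n,p["fx"],p["fy"],p["cx"],p["cy"],np.round(p["cam_to_world"],4).tolist(),[k for k in p])
E
```

```text
{'clock': 0.0, 'joint_pos': [1.268, 0.092, 1.232, 0.0, 1.82, -0.057], 'qvel': [0.001, -0.0, 0.001, -0.001, -0.001, -0.002], 'joint_torque': [-0.002, -45.872, -41.802, -0.0, 0.012, 0.0], 'eef_pos': [0.146, 0.582, 0.303], 'ee_rot': [-3.14, -0.0, 2.896], 'wrist_force': [-0.535, 0.103, -0.09], 'ft_torque': [-0.014, -0.074, -0.016], 'grasp_force': 0.0, 'gripper_width': 0.085}
scene 578.1488862425624 578.1488862425624 317.245001436336 238.94232232488648 [[-0.7309, -0.5203, 0.4416, 1.1341], [0.6824, -0.5475, 0.4843, 0.6937], [-0.0102, 0.6554, 0.7553, 1.1154], [0.0, 0.0, 0.0, 1.0]] ['frame', 'fx', 'fy', 'cx', 'cy', 'cam_to_world']
top 435.19620982925 435.19620982925 322.60004348128433 245.83515445093585 [[-0.0071, 0.9869, -0.1611, 0.4443], [-0.9991, -0.0139, -0.0408, 0.0775], [-0.0425, 0.1607, 0.9861, 0.8982], [0.0, 0.0, 0.0, 1.0]] ['frame', 'fx', 'fy', 'cx', 'cy', 'cam_to_world']
```

View pics/scene0.png

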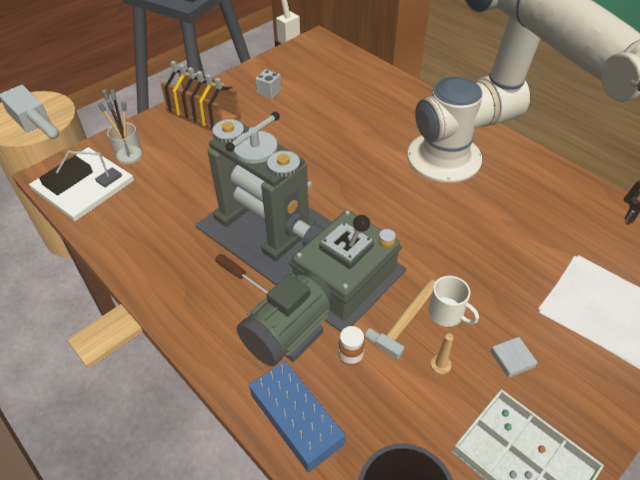

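View pics/top0.png

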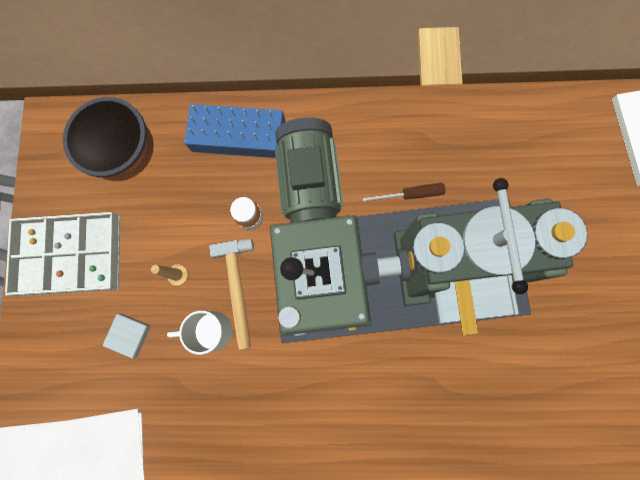

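The scene view shows the lever's ball at about (361,222) and the gate plate at about (347,240). The top view shows the ball at (291,268), the plate at about (318,271) and the tin at (289,317). Next I'll measure the ball from both views, and the plate and its yaw from the top view.

```bash
cat > h.py <<'E'
from rig import *
import cv2,numpy as np
def ray(p,u,v):
    T=np.array(p["cam_to_world"]);d=T[:3,:3]@np.array([(u-p["cx"])/p["fx"],-(v-p["cy"])/p["fy"],-1]);return T[:3,3],d/np.linalg.norm(d)
def plane(p,u,v,z):
    o,d=ray(p,u,v);return o+d*(z-o[2])/d[2]
def tri(a,b):
    (o,d),(q,e)=a,b
    k=np.linalg.lstsq(np.c_[d,-e],q-o,rcond=None)[0]
    A,B=o+k[0]*d,q+k[1]*e;return (A+B)/2,np.linalg.norm(A-B)
def blob(p,box,thr):
    x0,y0,x1,y1=box;f=p["frame"][y0:y1,x0:x1].max(2)
    n,l,st,c=cv2.connectedComponentsWithStats((f<thr).astype(np.uint8));i=1+np.argmax(st[1:,4])
    cs,_=cv2.findContours((l==i).astype(np.uint8),0,2)
    (x,y),r=cv2.minEnclosingCircle(cs[0]);return c[i]+[x0,y0],(x+x0,y+y0,r),st[i,4]
E
python3 - <<'E'
from h import *
t=snapshot("top");s=snapshot("scene")
bt=blob(t,(275,250,308,284),60);bs=blob(s,(348,210,376,234),60);print(bt,bs)
print("ball",tri(ray(t,*bt[0]),ray(s,*bs[0])),plane(t,*bt[0],.223),plane(t,*bt[0],.234))
# plate: bright grey in top
f=t["frame"];hsv=cv2.cvtColor(f,cv2.COLOR_RGB2HSV)
m=((hsv[...,1]<45)&(hsv[...,2]>120)).astype(np.uint8);b=np.zeros_like(m);b[235:310,283:355]=m[235:310,283:355]
b[300:,:305]=0
n,l,st,c=cv2.connectedComponentsWithStats(b);i=1+np.argmax(st[1:,4]);pts=np.argwhere(l==i)[:,::-1].astype(np.float32)
P=np.array([plane(t,u,v,.148)[:2] for u,v in pts],np.float32)
print("plate",cv2.minAreaRect(P),st[i])
c=cv2.resize(np.hstack([f[225:335,260:380],np.dstack([b*255]*3)[225:335,260:380]]),None,fx=3.3,fy=3.3,interpolation=2)
sc=cv2.resize(s["frame"][195:295,300:420],None,fx=3.3,fy=3.3,interpolation=2)
cv2.imwrite("pics/c1.png",c[:,:,::-1]);
for u,v in((272,223),(356,216),(369,325),(281,334)):print(plane(t,u,v,.12))
E
```

```text
(array([291.39361702, 268.49734043]), (291.2105255126953, 268.36842155456543, 11.105862617492676), np.int32(376)) (array([358.39285714, 225.0952381 ]), (360.46052646636963, 223.44736862182617, 7.843408107757568), np.int32(84))
ball (array([0.52107752, 0.15311624, 0.22099528]), np.float64(0.004567375154565129)) [0.51932343 0.15458181 0.223     ] [0.51810046 0.15332592 0.234     ]
plate ((0.5218214988708496, 0.11682099848985672), (0.12483704835176468, 0.12877017259597778), 89.13174438476562) [ 283  235   72   75 2156]
[0.6152312  0.20250461 0.12      ]
[0.62578024 0.04822797 0.12      ]
[0.42962466 0.02930053 0.12      ]
[0.41499998 0.18421569 0.12      ]
```

View pics/c1.png

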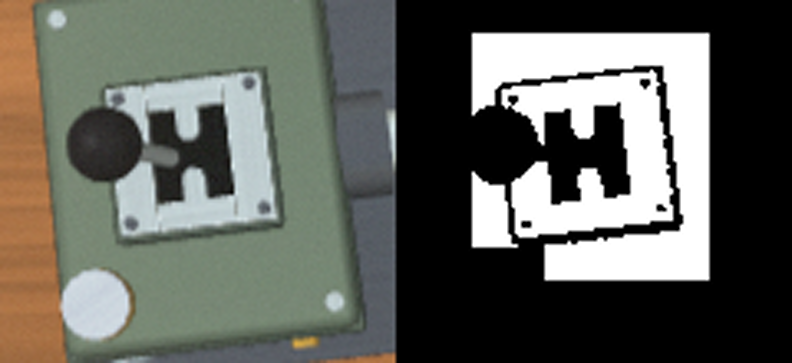

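The crop shows the lever leaning left over the cross slot, so it looks close to neutral. Plate corners in the full image are about (291.2,251.7), (340.3,245.6), (345.8,292.3) and (296.4,298.6).

Run:
```python
from h import *
t=snapshot("top")
C=np.array([plane(t,u,v,.148)[:2] for u,v in((291.2,251.7),(340.3,245.6),(345.8,292.3),(296.4,298.6))])
print(C,C.mean(0),[np.linalg.norm(C[i]-C[i-1]) for i in range(4)])
ex=(C[0]+C[1]-C[2]-C[3]);ey=C[0]+C[3]-C[1]-C[2]
y1=np.degrees(np.arctan2(ex[1],ex[0]));y2=np.degrees(np.arctan2(-ey[0],ey[1]));print(y1,y2)
a=np.radians((y1+y2)/2);R=np.array([[np.cos(a),np.sin(a)],[-np.sin(a),np.cos(a)]])
for z in(.2,.223,.23):print(z,R@(plane(t,291.3,268.4,z)[:2]-C.mean(0)))
G=np.array([plane(t,u,v,.12)[:2] for u,v in((272,223),(356,216),(369,325),(281,334))]).mean(0);print("gearbox centre",G)
print(plane(t,289,317,.146))
```

```text
[[0.55719566 0.16361598]
 [0.56679984 0.07763963]
 [0.48555686 0.06932849]
 [0.47557971 0.15427624]] [0.52128302 0.11621508] [np.float64(0.08214861264676156), np.float64(0.08651111156496825), np.float64(0.08166699221470526), np.float64(0.08553165273225541)]
6.185653099622689 6.535402394294966
0.2 [0.00531122 0.04080827]
0.223 [0.00247312 0.03847735]
0.23 [0.00160935 0.03776794]
gearbox centre [0.52140902 0.1160622 ]
[0.44446205 0.16711805 0.146     ]
```

```bash
python3 -c "
import rig;print([n for n in dir(rig) if n[0]!='_'],getattr(rig,'tip_extent',None))"
python3 -m inch '[[0,0,0,0,0,-6.6,0],[0,0,0,0,0,-6.6,0],[0,0,0,0,0,-6.7,0],[-0.0205,-0.0257,0,0,0,0,0],[-0.0205,-0.0257,0,0,0,0,0],[-0.0205,-0.0257,0,0,0,0,0],[-0.0205,-0.0257,0,0,0,0,0],[-0.0205,-0.0257,0,0,0,0,0],[-0.0205,-0.0257,0,0,0,0,0],[-0.0205,-0.0257,0,0,0,0,0],[-0.0205,-0.0257,0,0,0,0,0],[-0.0205,-0.0257,0,0,0,0,0],[-0.0205,-0.0257,0,0,0,0,0],[-0.0205,-0.0257,0,0,0,0,0],[-0.0205,-0.0257,0,0,0,0,0],[-0.0205,-0.0257,0,0,0,0,0],[0,0,0,0,0,0,0]]'
```

```text
['PlanningError', 'hand_in', 'sense', 'snapshot', 'tip_extent'] 0.0726
clock: 1.67
eef_pos: [0.448, 0.2727, 0.3033]
ee_rot: [-3.139, 0.001, -3.046]
wrist_force: [0.2, 0.1, -0.8]
gripper_width: 0.0003
grasp_force: 0.0
```

```bash
python3 -m inch '[[-0.0118,-0.015,0.0032,0,0,0,0],[-0.0118,-0.015,0.0032,0,0,0,0],[-0.0118,-0.015,0.0032,0,0,0,0],[-0.0118,-0.015,0.0032,0,0,0,0],[-0.0118,-0.015,0.0032,0,0,0,0],[0,0,0,0,0,0,0]]'
cat > m.py <<'E'
import numpy as np
from h import *
def mill(p):
    a=np.radians(5.8);d=np.array(p)[:2]-[.5213,.1161];return [d[0]*np.cos(a)+d[1]*np.sin(a),-d[0]*np.sin(a)+d[1]*np.cos(a),p[2]]
E
python3 - <<'E'
from m import *
s=sense();print(np.round(mill(s["eef_pos"]),4),s["wrist_force"])
t=snapshot("top");w=snapshot("scene")
im=np.hstack([cv2.resize(t["frame"][210:340,250:390],None,fx=2.8,fy=2.8),cv2.resize(w["frame"][170:300,290:430],None,fx=2.8,fy=2.8)])
cv2.imwrite("pics/d1.png",im[:,:,::-1])
E
```

```text
clock: 2.17
eef_pos: [0.5125, 0.2062, 0.2865]
ee_rot: [-3.14, -0.001, -3.043]
wrist_force: [-0.8, 1.1, -0.3]
gripper_width: 0.0001
grasp_force: 0.0
[0.0004 0.0905 0.2865] [-0.76858524  1.11544453 -0.29170333]
```

View pics/d1.png

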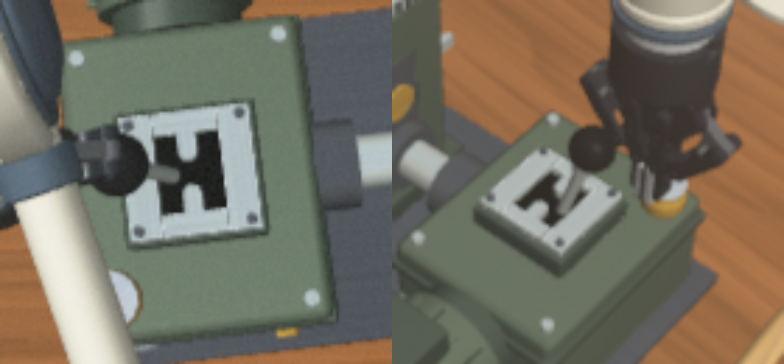

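The fingers are closed and stand just left of the ball, with the lever still in neutral. I'll raise the hand 4 mm so the knuckles clear the ball, then push right.

```bash
python3 -m inch '[[-0.001,0,-0.004,0,0,0,0],[0,-0.005,0,0,0,0,0],[0,-0.005,0,0,0,0,0],[0,-0.004,0,0,0,0,0],[0,-0.004,0,0,0,0,0],[0,-0.004,0,0,0,0,0],[0,-0.004,0,0,0,0,0],[0,-0.004,0,0,0,0,0],[0,-0.004,0,0,0,0,0],[0,-0.004,0,0,0,0,0],[0,-0.004,0,0,0,0,0]]'
python3 - <<'E'
from m import *
s=sense();print(np.round(mill(s["eef_pos"]),4),s["wrist_force"])
t=snapshot("top");w=snapshot("scene")
im=np.hstack([cv2.resize(t["frame"][210:340,250:390],None,fx=2.8,fy=2.8),cv2.resize(w["frame"][170:300,290:430],None,fx=2.8,fy=2.8)])
cv2.imwrite("pics/d2.png",im[:,:,::-1])
E
```

```text
clock: 3.18
eef_pos: [0.5166, 0.1659, 0.2919]
ee_rot: [3.141, 0.0, -3.04]
wrist_force: [-0.8, 2.7, 2.3]
gripper_width: -0.0
grasp_force: 1.2
[0.0003 0.0501 0.2919] [-0.80407103  2.68591644  2.29362703]
```

View pics/d2.png

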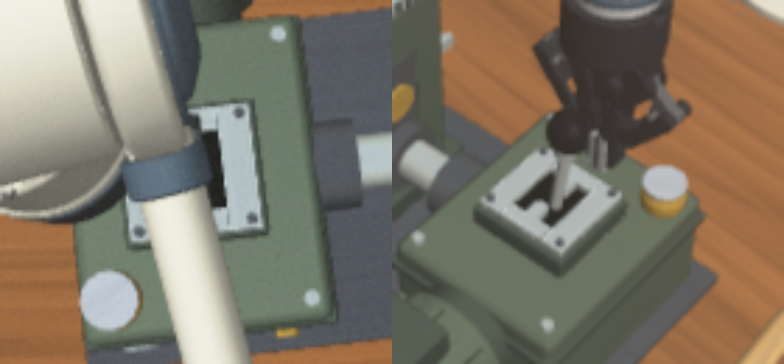

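The ball is crossing to the right at about 3 N, with the rod now near the middle of the cross slot. I'll carry on.

```bash
python3 -m inch '[[0,-0.004,0,0,0,0,0],[0,-0.004,0,0,0,0,0],[0,-0.004,0,0,0,0,0],[0,-0.004,0,0,0,0,0],[0,-0.004,0,0,0,0,0],[0,-0.004,0,0,0,0,0],[0,-0.004,0,0,0,0,0],[0,-0.004,0,0,0,0,0],[0,-0.004,0,0,0,0,0]]'; python3 -m inch '[[0,-0.003,0,0,0,0,0],[0,-0.003,0,0,0,0,0]]';python3 -m inch '[[0,-0.003,0,0,0,0,0],[0,0,0,0,0,0,0]]'
python3 - <<'E'
from m import *
s=sense();print(np.round(mill(s["eef_pos"]),4),s["wrist_force"])
w=snapshot("scene")
cv2.imwrite("pics/d3.png",cv2.resize(w["frame"][170:300,290:430],None,fx=3,fy=3)[:,:,::-1])
E
```

```text
clock: 4.03
eef_pos: [0.5202, 0.13, 0.2919]
ee_rot: [-3.142, -0.0, -3.04]
wrist_force: [-0.3, 1.8, 1.2]
gripper_width: 0.0
grasp_force: 0.8
clock: 4.2
eef_pos: [0.5208, 0.1241, 0.2917]
ee_rot: [-3.142, -0.0, -3.04]
wrist_force: [-0.7, 2.1, 0.6]
gripper_width: 0.0001
grasp_force: 0.8
clock: 4.37
eef_pos: [0.5211, 0.1209, 0.2915]
ee_rot: [-3.141, -0.001, -3.041]
wrist_force: [0.1, 0.9, -0.3]
gripper_width: -0.0
grasp_force: 0.3
[0.0003 0.0048 0.2915] [ 0.10362045  0.91041923 -0.31253028]
```

View pics/d3.png

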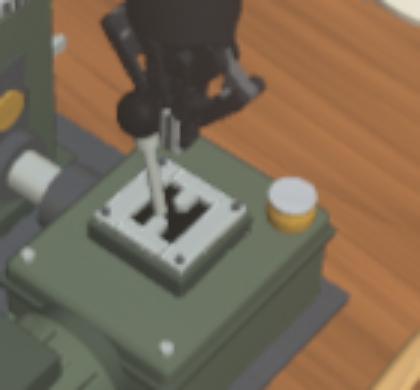

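The lever now leans right and the rod is at the right leg. I'll nudge it until it stops.

```bash
for i in 1 2 3; do python3 -m inch '[[0,-0.002,0,0,0,0,0],[0,-0.001,0,0,0,0,0]]' | egrep 'pos|wrist'; done
```

```text
eef_pos: [0.5213, 0.1185, 0.2915]
wrist_force: [-0.5, 1.7, -1.8]
eef_pos: [0.5217, 0.1155, 0.2917]
wrist_force: [0.7, 1.4, -1.0]
eef_pos: [0.522, 0.1125, 0.2918]
wrist_force: [0.9, 3.3, -0.7]
```

```bash
for i in 1 2; do python3 -m inch '[[0,-0.002,0,0,0,0,0],[0,0,0,0,0,0,0]]' | egrep 'pos|wrist'; done
```

```text
eef_pos: [0.5221, 0.1111, 0.2916]
wrist_force: [0.0, 4.9, -1.8]
eef_pos: [0.5222, 0.1096, 0.2915]
wrist_force: [-1.1, 7.3, -2.2]
```

The force rose to 7 N at mill y −6.5 mm, so the lever is against the right side of the right leg. Next I'll back off to the left, go round to the near side, and line up behind the ball.

```bash
python3 -m inch '[[0,0.01,0,0,0,0,0],[0,0.012,0,0,0,0,0],[0.016,0,0,0,0,0,0],[0.016,0,0,0,0,0,0],[0.016,0,0,0,0,0,0],[0,0,0,0,0,0,0],[0,-0.0175,0,0,0,0,0],[0,-0.0175,0,0,0,0,0],[0,-0.0175,0,0,0,0,0],[0,0,0,0,0,0,0],[0,0,0,0,0,0,0]]'
python3 - <<'E'
from m import *
s=sense();print(np.round(mill(s["eef_pos"]),4),s["wrist_force"])
w=snapshot("scene")
cv2.imwrite("pics/d4.png",cv2.resize(w["frame"][170:300,290:430],None,fx=3,fy=3)[:,:,::-1])
E
```

```text
clock: 6.17
eef_pos: [0.4783, 0.0731, 0.2921]
ee_rot: [-3.141, 0.001, -3.042]
wrist_force: [1.0, 0.1, -0.8]
gripper_width: -0.0
grasp_force: 0.0
[-0.0471 -0.0384  0.2921] [ 1.01133824  0.13864312 -0.76324875]
```

View pics/d4.png

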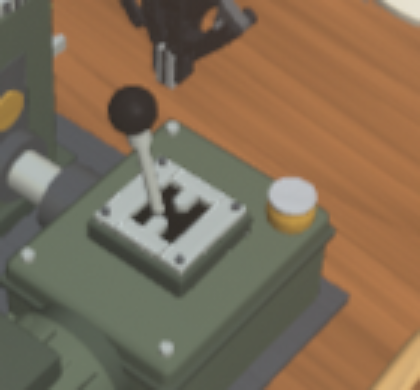

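The lever stands leaning right in neutral, with the fingers clear behind it on the near side. I'll lower 6 mm and push toward the far side, checking the force in short steps.

```bash
python3 -m inch '[[0,0.001,0.006,0,0,0,0],[-0.005,0,0,0,0,0,0],[-0.005,0,0,0,0,0,0],[-0.003,0,0,0,0,0,0],[-0.003,0,0,0,0,0,0],[-0.003,0,0,0,0,0,0]]' | egrep 'pos|wrist'; for i in 1 2 3; do python3 -m inch '[[-0.003,0,0,0,0,0,0],[-0.003,0,0,0,0,0,0]]' | egrep 'pos|wrist'; done
```

```text
eef_pos: [0.497, 0.0765, 0.2858]
wrist_force: [-0.7, -0.0, -0.2]
eef_pos: [0.5025, 0.0769, 0.2861]
wrist_force: [-4.3, -1.0, 2.7]
eef_pos: [0.5086, 0.0776, 0.2863]
wrist_force: [-3.1, 0.5, 2.9]
eef_pos: [0.5148, 0.0782, 0.2859]
wrist_force: [-1.9, 0.5, 0.4]
```

```bash
for i in 1 2 3; do python3 -m inch '[[-0.003,0,0,0,0,0,0],[-0.003,0,0,0,0,0,0]]' | egrep 'pos|wrist'; done
python3 - <<'E'
from m import *
s=sense();print(np.round(mill(s["eef_pos"]),4),s["wrist_force"])
w=snapshot("scene")
cv2.imwrite("pics/d5.png",cv2.resize(w["frame"][170:300,290:430],None,fx=3,fy=3)[:,:,::-1])
E
```

```text
eef_pos: [0.5209, 0.0788, 0.2857]
wrist_force: [-0.7, 0.5, 0.4]
eef_pos: [0.5268, 0.0794, 0.2856]
wrist_force: [-0.5, 0.2, -0.4]
eef_pos: [0.5328, 0.0799, 0.2857]
wrist_force: [1.1, -0.1, 0.1]
[ 0.0078 -0.0372  0.2857] [ 1.12183392 -0.09053377  0.05496791]
```

View pics/d5.png

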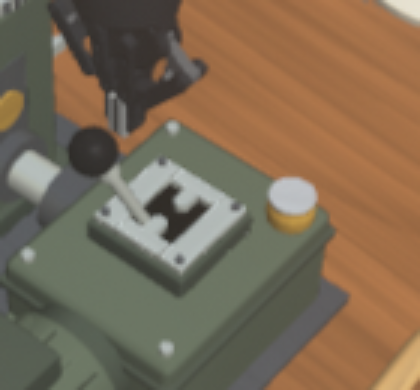

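The lever has snapped away from the fingers into the far right leg. I'll nudge on to confirm it's against the stop, then retreat.

```bash
for i in 1 2 3 4; do python3 -m inch '[[-0.002,0,0,0,0,0,0],[0,0,0,0,0,0,0]]' | egrep 'pos|wrist'; done
```

```text
eef_pos: [0.5346, 0.0801, 0.2858]
wrist_force: [0.2, 0.4, -0.8]
eef_pos: [0.5365, 0.0804, 0.2859]
wrist_force: [0.4, -0.4, 0.8]
eef_pos: [0.5385, 0.0806, 0.2859]
wrist_force: [0.6, -0.7, -0.0]
eef_pos: [0.5405, 0.0808, 0.2859]
wrist_force: [0.1, 1.5, -0.8]
```

No contact even at x = +15.5 mm, which puts the ball at its 43–45 mm end stop. Retreating and verifying from both views.

```bash
python3 -m inch '[[0.02,0,0,0,0,0,0],[0.03,0,0,0,0,0,0],[0.03,0,-0.01,0,0,0,0],[0.02,0.03,-0.03,0,0,0,0],[0,0.04,-0.02,0,0,0,0],[0,0.04,-0.01,0,0,0,0],[0,0.04,0,0,0,0,0],[0,0.04,0,0,0,0,0],[0,0.04,0,0,0,0,0],[0,0.04,0,0,0,0,0],[0,0,0,0,0,0,0],[0,0,0,0,0,0,0]]'
python3 - <<'E'
from m import *
t=snapshot("top");w=snapshot("scene")
bs=blob(w,(305,205,333,232),60);bt=blob(t,(310,225,350,275),60);print(bs,bt)
print(mill(plane(w,*bs[1][:2],.221)))
cv2.imwrite("pics/d6.png",np.hstack([cv2.resize(t["frame"][90:370,150:500],(480,384)),cv2.resize(w["frame"][170:300,290:390],(295,384))])[:,:,::-1])
E
```

```text
clock: 9.43
eef_pos: [0.4157, 0.3352, 0.3502]
ee_rot: [-3.141, -0.002, -3.036]
wrist_force: [0.3, -1.0, 0.1]
gripper_width: -0.0002
grasp_force: 0.0
(array([319.83544304, 220.43037975]), (320.26315784454346, 220.42105293273926, 7.758573055267334), np.int32(158)) (array([335.38918919, 236.35405405]), (335.3396224975586, 236.25471687316895, 10.99714183807373), np.int32(370))
[np.float64(0.04673335273796546), np.float64(-0.03417089330850989), np.float64(0.22100000000000009)]
```

View pics/d6.png

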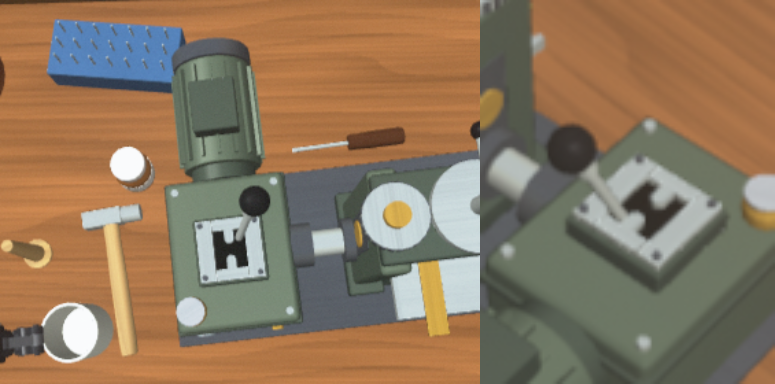

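The lever stands in the far right leg, with the ball at about (47, −34) mm against the expected (43, −37). Nothing else has moved, and the hand is well above the mug and clear.

```bash
python3 -c "
from rig import *;print(hand_in())"
```

```text
the job is handed in; nothing more can be done
None
```

The gear lever is fully home in the far right-hand slot, the loose things look undisturbed in the last pictures, the hand is clear, and the job is handed in after about 9.5 s of robot time (the verdict was not shown).

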